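Ready the pipe turner for its oil change

ROBOT

A 6-joint arm with a two-finger parallel gripper is mounted at the origin on the work surface. World frame = base frame: x ahead of the robot, y to its left, z up, the work surface at z = 0. Lengths are in m, angles in rad, forces in N, time in s.
With the tool pointing down it reaches from about 0.275 to 1 m from the base axis. Payload 8.4 kg.
Tool frame: the origin (TCP) lies on the centre line of the jaws, within the pads' length; the fingertips stand 17 mm ahead of it and the grasp point (between the pads) lies 2 mm behind it (bot.tcp_to_tips is the y of the fingertips in the tool frame, in m); y points along the fingers, z is the direction in which the jaws open and shut, and the axes are right-handed (so a half turn about y gives the same grasp; the last joint's range is limited). The gripper opens to 85 mm and grips with 20 to 120 N. Pads are 22 mm wide; open, the fingers measure 114 mm over their backs; the gripper's body (76 mm by 85 mm) begins 54 mm behind the grasp point. The pads swing forward as they close: fully open they stand 13 mm farther back than shut.
Start: joints at [-1.256, 0.353, 1.633, -0, 1.155, -0.002], TCP at [0.195, -0.594, 0.22] pointing down, gripper open.
Joint ranges: [-2.63, 2.63], [-0.92, 2.1], [0.06, 2.66], [-1.3, 4.44], [0, 2.69], [-3.02, 3.02]. Speed limits (rad/s): [2.22, 2.22, 2.79, 3.14, 3.14, 3.14].

INTERFACE

Orientations are given as a unit quaternion [x, y, z, w].
In Python, from workcell import bot, hand, kinematics, get_obs, vision, hand_in gives the robot as it stands. The module is installed in compiled form; this text tells all that it offers. Calls block until the motion is done:
- bot.reach(position, orientation): joint-space move of the TCP to a pose.
- bot.servo_line(position, ori=None, velocity=0.15): straight line of the TCP; ori=None keeps the orientation; velocity is the mean speed in m/s.
- bot.goto_joints(angles): joint-space move.
- hand.move_gripper(opening, strength=None): finger opening in m; strength is the grip in N (None keeps the last); returns when the fingers have stopped.
- bot.dwell(seconds).
- kinematics.solve_ik(position, orientation): joint angles nearest the present ones, or None.
- get_obs(): the state.
- vision.read_camera(name): name is "side" or "top"; returns a dict with "frame" (420x560x3 uint8, red, green, blue), "intrinsics" (3x3 intrinsics, pixels), "dist" ([k1, k2, p1, p2, k3] as OpenCV has them; the pictures are not rectified), "view" (4x4, takes a point from world to camera coordinates). Camera axes: x right, y down, z forward; pixel columns grow to the right and rows downward; lengths in m; the calibration is good to about 2 mm. A picture is of the moment at which its call begins. There is no depth.
A pose or a line that the arm cannot do raises bot.IKError and nothing moves.
- hand_in(): hands the job in, once; it reports no verdict.
The state is a dict: "time_s": time; "joint_pos": joint angles; "joint_vel": joint speeds; "joint_efforts": joint torques, N m; "position": TCP position; "orientation": TCP orientation; "wrist_force": force on the tool from outside, world axes, zero at the start; "ft_torque": the same for the moment, N m; "gripper_width": finger opening in m.
Only numpy, scipy, OpenCV 4.12 (cv2) and the standard library are available. Lean on these libraries where they do the work, as an engineer would, in place of code of your own. Each camera call takes 0.05 s, during which the arm holds its last target. There are 200 camera calls.

TASK

Get the glass-blowing pipe turner ready for its oil change: first swing the red-knobbed isolator lever fully over to its other side, then hang every pipe saddle on the table over the parking bar, legs straddling it, crown flat on it and its length along the bar. Then unscrew the turner's yellow filler cap (anticlockwise, letting go and regrasping for each turn), lift it off and set it down right way up in the steel tray without dropping it. A saddle may get knocked: all must be hanging at the end; leave the glass pieces alone and standing.

Things in the scene. Friction and masses are not known exactly. Their poses are not given: they have to be found in the camera images.
- isolator (a joint): isolator lever angle, rad: 0 leaning to the -x side of its own base, 1.0 the stop with it leaning to +x; starts at 0 to 0.25. It stays where it is left; light to move (about 1 N)
- isolator_tip (a point): centre of the lever's red ball knob (26 mm across) on an 80 mm arm (10 mm steel rod); the pivot is 22 mm above the table over the middle of the grey base, so at mid swing the knob is 102 mm above the table. The lever leans 0.5 rad to either side of upright
- isolator_base: fixed grey block under the lever (70 x 50 x 25 mm high), origin at its underside centre; its x axis is the direction in which the lever must be swung
- saddle0_block (a point): pipe saddle, one of 3 or 4 present (None: absent), standing on its feet: steel inverted U, 60 mm long in its y, legs 66 mm high, 38 mm clear between (46 outside), feet 74 mm over all in x, 4 mm crown at 66 to 70 mm, then a pale wooden block to grip, 24 (x) x 60 (y) x 30 mm high. 100 mm high, 0.3 kg. Point: block centre, 85 mm above the feet, 19 mm above the crown's underside; z up
- saddle1_block (a point): pipe saddle, one of 3 or 4 present (None: absent), standing on its feet: steel inverted U, 60 mm long in its y, legs 66 mm high, 38 mm clear between (46 outside), feet 74 mm over all in x, 4 mm crown at 66 to 70 mm, then a pale wooden block to grip, 24 (x) x 60 (y) x 30 mm high. 100 mm high, 0.3 kg. Point: block centre, 85 mm above the feet, 19 mm above the crown's underside; z up
- saddle2_block (a point): pipe saddle, one of 3 or 4 present (None: absent), standing on its feet: steel inverted U, 60 mm long in its y, legs 66 mm high, 38 mm clear between (46 outside), feet 74 mm over all in x, 4 mm crown at 66 to 70 mm, then a pale wooden block to grip, 24 (x) x 60 (y) x 30 mm high. 100 mm high, 0.3 kg. Point: block centre, 85 mm above the feet, 19 mm above the crown's underside; z up
- saddle3_block (a point): pipe saddle, one of 3 or 4 present (None: absent), standing on its feet: steel inverted U, 60 mm long in its y, legs 66 mm high, 38 mm clear between (46 outside), feet 74 mm over all in x, 4 mm crown at 66 to 70 mm, then a pale wooden block to grip, 24 (x) x 60 (y) x 30 mm high. 100 mm high, 0.3 kg. Point: block centre, 85 mm above the feet, 19 mm above the crown's underside; z up
- bar_top (a point): middle of the top face of the fixed parking bar: level square aluminium bar 18 x 18 mm, 360 mm long along this point's y, top 130 mm above the table, on posts at y = -170 and +170 mm (16 mm wide, flush with the bar's sides). A hung saddle's block centre is 19 mm above this point; four fit side by side, at y = -135, -45, 45 and 135 mm. z up
- neck (a point): centre of the top rim of the steel filler neck (34 mm across, 45 mm over the thread) on the fixed green gear unit, whose flat top is 34 mm below this point. Right-hand thread, 11 mm rise a turn; the cap turns freely and comes free after 1.6 to 1.75 turns anticlockwise seen from above, some 19 mm up, then lifts straight off
- cap_mid (a point): yellow ribbed filler cap, 58 mm across, 58.5 mm high, 0.15 kg; point on its axis, half-way up, z up. The upper 26 mm is the solid grip head, the lower part a hollow skirt with three lugs inside under the neck's thread. Screwed home, the skirt stands 1.5 mm above the gear unit's top and the head rests on the neck's rim
- tray: fixed open steel tray, 130 x 130 mm, 25 mm high, walls and floor 4 mm; origin at the centre of its underside
- weight: amber glass paperweight, 60 mm across, 45 mm high, origin under its centre: leave it alone
- vase: green glass vase, 84 mm across, 150 mm high, origin under its centre: leave it alone
Things that resemble listed ones, but are neither listed nor needed, are in the scene too. What is shaped like the part that bears saddle1_block but pink or purple is not meant. What is shaped like the part that bears saddle0_block but purple is not meant.

How it is judged:
On the way, in this order (a step that is already met when the one before it is completed fails the run):
1. the isolator lever is swung over (value of joint isolator above 0.85 rad), for 0.2 s.
2. every saddle hangs over the bar (x of saddle0_block in the frame of bar_top between -0.016 and 0.016 m and y of saddle0_block in the frame of bar_top between -0.155 and 0.155 m and z of saddle0_block in the frame of bar_top between 0.01 and 0.026 m and angle between each of saddle0_block, saddle1_block, saddle2_block, saddle3_block's own z axis and vertical below 0.25 rad and angle between the y axis of each of saddle0_block, saddle1_block, saddle2_block, saddle3_block and the y axis of bar_top, either way round below 0.3 rad and x of saddle1_block in the frame of bar_top between -0.016 and 0.016 m and y of saddle1_block in the frame of bar_top between -0.155 and 0.155 m and z of saddle1_block in the frame of bar_top between 0.01 and 0.026 m and x of saddle2_block in the frame of bar_top between -0.016 and 0.016 m and y of saddle2_block in the frame of bar_top between -0.155 and 0.155 m and z of saddle2_block in the frame of bar_top between 0.01 and 0.026 m and x of saddle3_block in the frame of bar_top between -0.016 and 0.016 m and y of saddle3_block in the frame of bar_top between -0.155 and 0.155 m and z of saddle3_block in the frame of bar_top between 0.01 and 0.026 m), for 0.2 s.
3. the cap is lifted clear of the neck (z of cap_mid in the frame of neck above 0.045 m), for 0.1 s.
At the end, for the whole second after the job is handed in: Lever past 0.85 rad; every saddle hangs still and upright over the bar (block centre within 16 mm sideways and 155 mm lengthwise of the bar's middle, 10 to 26 mm above its top, turned under 0.3 rad, tilted under 0.25); cap at rest right way up in the tray, within 50 mm of its middle each way (all of step 2 and value of joint isolator above 0.85 rad and linear speed of each of saddle0, saddle1, saddle2, saddle3 below 0.05 m/s and x of cap_mid in the frame of tray between -0.05 and 0.05 m and y of cap_mid in the frame of tray between -0.05 and 0.05 m and z of cap_mid in the frame of tray between 0.024 and 0.042 m and angle between cap_mid's own z axis and vertical below 0.2 rad and linear speed of cap below 0.03 m/s); the robot touches nothing.
It fails at once if the amber glass paperweight is pushed more than 6 cm or tipped over (distance of weight from where it was at the start of the episode above 0.06 m or angle between weight's own z axis and vertical above 0.5 rad).
It fails at once if the green glass vase is pushed more than 6 cm or tipped over (distance of vase from where it was at the start of the episode above 0.06 m or angle between vase's own z axis and vertical above 0.5 rad).
It fails at once if the cap is dropped (linear speed of cap above 1.1 m/s).
Of saddle0, saddle1, saddle2, saddle3 only 3 to 4 are there at a start; the rules pass over those that are not, and their reading is None.
At some moment in a run one of saddle0, saddle1, saddle2, saddle3 may be knocked a few centimetres aside while the robot is not near it.
It also fails if it takes over 208 s, if anything falls off the work surface, if the arm or the gripper's body presses on something with over 40 N, if the wrist force passes 120 N, or if a joint passes its speed limit or range.

## Working session

There is one attempt and no reset: what is moved stays moved. The work goes in short steps, each a Python script; the robot and the scene stay as the last script left them, time stands still between calls to the robot, and variables do not carry over. Pictures are saved under pics/ and viewed, about 12 in all and at most 16, crops included, and the job is handed in when it is done.

```bash
mkdir -p pics; ls; python3 - <<'E'
from workcell import bot,hand,get_obs,vision
import cv2,numpy as np
o=get_obs();print(o)
for n in("side","top"):
    d=vision.read_camera(n);cv2.imwrite(f"pics/{n}0.png",d["frame"][:,:,::-1])
    v=d["view"];print(n,d["intrinsics"],d["dist"],"\n",v,"cam at",-v[:3,:3].T@v[:3,3])
print(bot.tcp_to_tips)
E
```

```text
pics
{'time_s': 0.0, 'joint_pos': array([-1.25637932e+00,  3.53630089e-01,  1.63409300e+00,  1.35752077e-05,
        1.15522972e+00, -2.38694698e-03]), 'joint_vel': array([ 1.49643070e-05, -1.47806704e-03, -2.45452605e-04, -9.83920553e-04,
       -5.67144109e-05,  1.19597867e-03]), 'joint_efforts': array([ 4.81414336e-04, -6.05252051e+01, -3.42062688e+01, -3.81515815e-05,
        9.43918945e-03,  1.37088122e-06]), 'position': array([ 0.19457168, -0.59344083,  0.21929058]), 'orientation': array([-0.11160774,  0.69873012, -0.69777865,  0.11146697]), 'wrist_force': array([-0.84247429, -0.6058024 , -0.94512264]), 'ft_torque': array([-0.04506744, -0.01965721,  0.02821626]), 'gripper_width': 0.08558869844411579}
side [[388.56323905   0.         280.41775034]
 [  0.         388.56323905 207.88323104]
 [  0.           0.           1.        ]] [-0.05003267  0.          0.          0.          0.        ] 
 [[-0.81930198 -0.5731651  -0.01503413  0.42533203]
 [-0.40143862  0.59215741 -0.6987107   0.25313596]
 [ 0.40937916 -0.56641978 -0.71524635  0.93635326]
 [ 0.          0.          0.          1.        ]] cam at [0.06677042 0.62425815 0.85298655]
top [[545.57414405   0.         284.29706439]
 [  0.         545.57414405 210.67175454]
 [  0.           0.           1.        ]] [-0.1345687  0.         0.         0.         0.       ] 
 [[-0.09857446 -0.9951208  -0.00420243  0.07591681]
 [-0.97391416  0.09733941 -0.20497865  0.50369345]
 [ 0.20438758 -0.01611285 -0.97875742  1.52984746]
 [ 0.          0.          0.          1.        ]] cam at [0.18535582 0.05116738 1.600915  ]
0.017
```

View pics/side0.png

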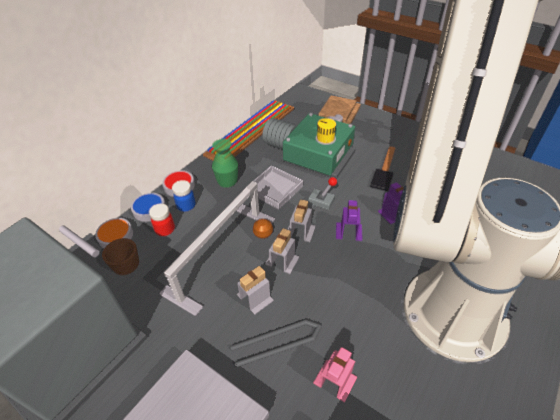

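View pics/top0.png

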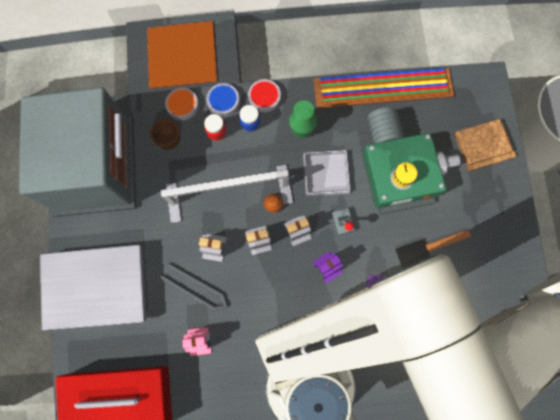

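The top view shows saddles at about (211,245), (258,237) and (298,229), the lever at (343,220), the bar from (165,192) to (288,175), the tray at (327,172) and the cap at (404,175). The pink and purple look-alikes are at (197,341) and (328,265). The side view agrees. Next I'll enlarge crops to get orientations.

```bash
cat > lib.py <<'E'
from workcell import bot,hand,kinematics,get_obs,vision,hand_in
import cv2,numpy as np
from scipy.spatial.transform import Rotation as R
def cam(n,save=None):
    d=vision.read_camera(n); d["dist"]=np.array(d["dist"],float)
    if save: cv2.imwrite(f"pics/{save}.png",d["frame"][:,:,::-1])
    return d
def ray(d,px):
    u=cv2.undistortPoints(np.array(px,float).reshape(-1,1,2),d["intrinsics"],d["dist"]).reshape(-1,2)
    v=d["view"];r=np.c_[u,np.ones(len(u))]@v[:3,:3]
    return -v[:3,:3].T@v[:3,3],r
def plane(d,px,z):
    c,r=ray(d,px); return c+r*((z-c[2])/r[:,2])[:,None]
def tri(d1,p1,d2,p2):
    c1,a=ray(d1,p1);c2,b=ray(d2,p2);a=a[0]/np.linalg.norm(a[0]);b=b[0]/np.linalg.norm(b[0])
    s=np.linalg.lstsq(np.c_[a,-b],c2-c1,rcond=None)[0];P,Q=c1+a*s[0],c2+b*s[1]
    return (P+Q)/2,np.linalg.norm(P-Q)
def proj(d,P):
    v=d["view"];return cv2.projectPoints(np.array(P,float).reshape(-1,1,3),cv2.Rodrigues(v[:3,:3])[0],v[:3,3],d["intrinsics"],d["dist"])[0].reshape(-1,2)
def blobs(d,lo,hi,amin=15,box=None):
    h=cv2.cvtColor(d["frame"],cv2.COLOR_RGB2HSV);m=cv2.inRange(h,np.array(lo),np.array(hi))
    if box: k=np.zeros_like(m);x0,y0,x1,y1=box;k[y0:y1,x0:x1]=255;m&=k
    cs,_=cv2.findContours(m,cv2.RETR_EXTERNAL,cv2.CHAIN_APPROX_NONE)
    out=[]
    for c in cs:
        M=cv2.moments(c)
        if M["m00"]>=amin: out.append((np.array([M["m10"],M["m01"]])/M["m00"],M["m00"],c))
    return sorted(out,key=lambda t:-t[1])
def down(yaw):
    "tool pointing down, jaws opening along world direction yaw (mod pi)"
    z=np.array([np.cos(yaw),np.sin(yaw),0]);y=np.array([0,0,-1.]);x=np.cross(y,z)
    return R.from_matrix(np.c_[x,y,z]).as_quat()
E
python3 - <<'E'
from lib import *
t=cam("top");s=cam("side")
np.save("t0.npy",t["frame"]);
a=cv2.resize(t["frame"][160:280,150:370],None,fx=3.6,fy=3.6,interpolation=cv2.INTER_CUBIC)
cv2.imwrite("pics/c1.png",a[:,:,::-1])
b=cv2.resize(s["frame"][155:320,150:370],None,fx=3.6,fy=3.6,interpolation=cv2.INTER_CUBIC)
cv2.imwrite("pics/c2.png",b[:,:,::-1])
for n,d in(("top",t),("side",s)):
    h=cv2.cvtColor(d["frame"],cv2.COLOR_RGB2HSV)
    for nm,lo,hi in(("wood",(8,60,140),(20,170,255)),("red",(0,180,130),(4,255,255)),("yel",(22,150,130),(32,255,255))):
        for c,A,_ in blobs(d,lo,hi):
            print(n,nm,c.round(1),A,h[int(c[1]),int(c[0])])
E
```

```text
top wood [484.7 144.3] 1851.5 [ 14 131 177]
top wood [209.4 242.7] 146.5 [ 11 145 120]
top wood [318.   92.8] 117.0 [ 12 164 159]
top wood [438.3 242.4] 105.0 [ 13 159 191]
top wood [250.9 236.9] 77.0 [ 20 108 237]
top wood [291.9 227.6] 71.5 [ 19 115 216]
top wood [262.5 233.6] 65.5 [ 17 118 209]
top wood [303.3 222.8] 58.5 [ 18 115 207]
top wood [449.   81.1] 45.0 [ 14 168 152]
top red [110.8 395.9] 4811.5 [  1 217 161]
top red [263.8  93.8] 443.5 [  0 214 236]
top red [214.3 135.5] 51.5 [  0 208 207]
top red [349.  225.8] 31.5 [  1 204 243]
top yel [404.9 174.2] 396.0 [ 28 193 252]
top yel [385.1  85. ] 162.0 [ 25 198 235]
side wood [340.2 107.8] 624.5 [ 13 126 164]
side wood [252.  278.7] 291.0 [ 14 127 161]
side wood [278.4 245. ] 126.0 [ 17 109 229]
side wood [298.3 214.7] 96.5 [ 16 112 224]
side wood [284.7 232.4] 46.5 [ 16 114 190]
side wood [385.7 162.4] 46.0 [ 12 158 179]
side wood [208.8 155.1] 37.5 [ 12 153 145]
side wood [303.  202.6] 34.0 [ 16 119 193]
side red [163.1 226.4] 243.0 [  1 219 203]
side red [176.2 178. ] 186.0 [  1 216 223]
side red [332.5 181.3] 39.5 [  2 199 245]
side yel [325.9 130. ] 332.5 [ 25 219 236]
side yel [255.5 122.6] 53.0 [ 22 227 226]
```

View pics/c1.png

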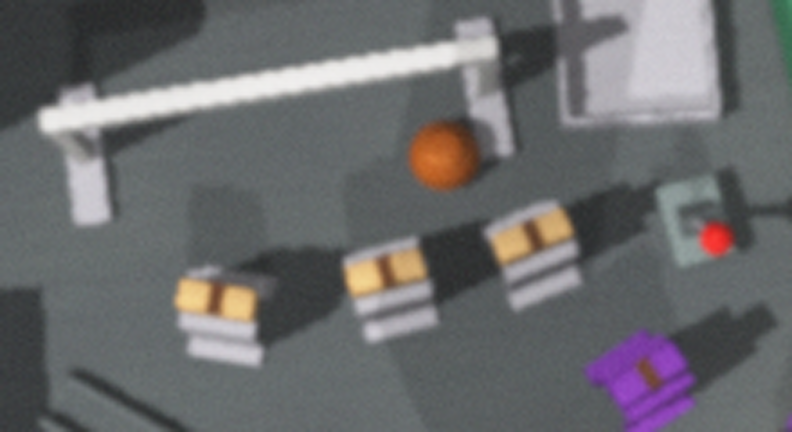

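View pics/c2.png

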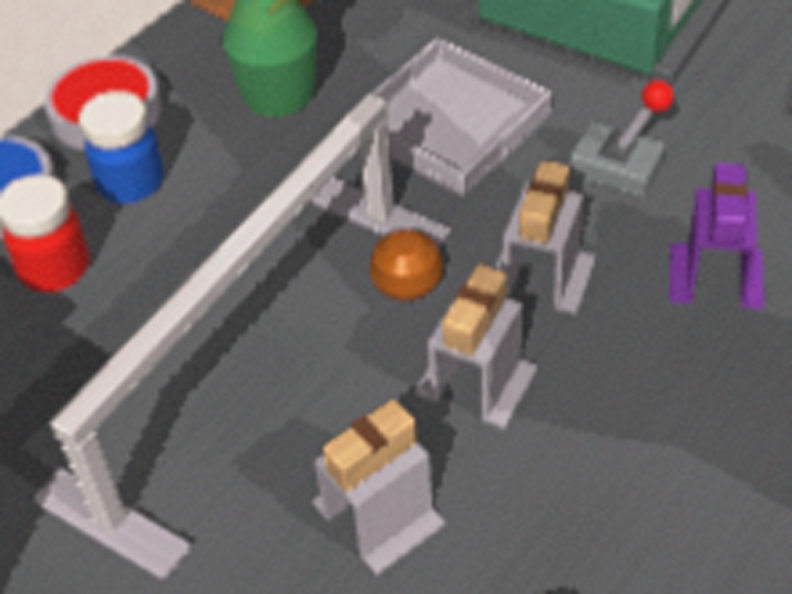

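```bash
cat >> lib.py <<'E'
def wood(d,box,z=0.1):
    h=cv2.cvtColor(d["frame"],cv2.COLOR_RGB2HSV);m=cv2.inRange(h,np.array((8,70,130)),np.array((24,190,255)))
    x0,y0,x1,y1=box;k=np.zeros_like(m);k[y0:y1,x0:x1]=m[y0:y1,x0:x1]
    k=cv2.morphologyEx(k,cv2.MORPH_CLOSE,np.ones((9,9),np.uint8))
    cs,_=cv2.findContours(k,cv2.RETR_EXTERNAL,cv2.CHAIN_APPROX_NONE);out=[]
    for c in cs:
        if cv2.contourArea(c)<90: continue
        P=plane(d,c,z)[:,:2].astype(np.float32)
        (cx,cy),_,_=cv2.minAreaRect(P);b=cv2.boxPoints(cv2.minAreaRect(P));e=b[1]-b[0],b[2]-b[1]
        L=[np.linalg.norm(v) for v in e];v=e[int(np.argmax(L))]
        out.append((cx,cy,np.arctan2(v[1],v[0])%np.pi,max(L),min(L)))
    return sorted(out,key=lambda o:o[1])
E
python3 - <<'E'
from lib import *
t=cam("top");s=cam("side")
print("wood top x,y,yaw_long,L,W");
for o in wood(t,(190,205,325,265)):print(np.round(o,3))
print("wood side")
for o in wood(s,(230,190,325,300)):print(np.round(o,3))
print("knob",tri(t,[349,225.8],s,[332.5,181.3]))
hsv=cv2.cvtColor(t["frame"],cv2.COLOR_RGB2HSV)
# bar
m=((hsv[...,2]>215)&(hsv[...,1]<30)).astype(np.uint8);k=np.zeros_like(m);k[160:205,155:292]=m[160:205,155:292]
c=max(cv2.findContours(k,0,cv2.CHAIN_APPROX_NONE)[0],key=cv2.contourArea)
P=plane(t,c,.13)[:,:2].astype(np.float32);r=cv2.minAreaRect(P);print("bar",r,"ends",cv2.boxPoints(r).round(3).tolist())
# base grey-green
for nm,lo,hi,bx,z in(("base",(65,25,90),(95,90,255),(325,195,365,245),.025),("tray",(120,5,120),(175,60,255),(298,145,356,200),.025)):
    for q,A,c in blobs(t,lo,hi,60,bx):
        P=plane(t,c,z)[:,:2].astype(np.float32);print(nm,q,A,cv2.minAreaRect(P),cv2.boxPoints(cv2.minAreaRect(P)).round(3).tolist())
print([hsv[y,x].tolist() for x,y in((337,212),(350,212),(313,175),(320,190))])
y=blobs(t,(22,150,130),(32,255,255),200)[0];print("cap",plane(t,[y[0]],.13),tri(t,y[0],s,[325.9,130]))
print("gear top plane guess; weight:",plane(t,[273.5,203],.02),"vase base",plane(t,[303,118],.08))
E
```

```text
wood top x,y,yaw_long,L,W
[ 0.454 -0.006  1.87   0.062  0.025]
[0.437 0.111 1.721 0.061 0.025]
[0.429 0.243 1.331 0.062 0.026]
wood side
[0.449 0.005 1.941 0.083 0.026]
[0.502 0.119 2.339 0.063 0.033]
[0.436 0.121 1.87  0.079 0.035]
[0.422 0.25  1.315 0.065 0.037]
knob (array([ 0.43793121, -0.1504379 ,  0.09453392]), np.float64(0.001496013557169073))
bar ((0.5877573490142822, 0.19973322749137878), (0.01576630026102066, 0.3263588845729828), 3.7763569355010986) ends [[0.5690000057220459, 0.3619999885559082], [0.5910000205039978, 0.035999998450279236], [0.6060000061988831, 0.03700000047683716], [0.5849999785423279, 0.3630000054836273]]
tray [329.44936352 172.7899065 ] 1479.5 ((0.6188839673995972, -0.11112404614686966), (0.13378949463367462, 0.13742966949939728), 87.97284698486328) [[0.5479999780654907, -0.17599999904632568], [0.6850000023841858, -0.18000000715255737], [0.6899999976158142, -0.04699999839067459], [0.5529999732971191, -0.041999999433755875]]
[[93, 21, 148], [83, 26, 80], [131, 12, 172], [144, 8, 167]]
cap [[ 0.56320386 -0.32058174  0.13      ]] (array([ 0.56265055, -0.32126911,  0.12856422]), np.float64(0.001933293170375272))
gear top plane guess; weight: [[0.54184179 0.05475363 0.02      ]] vase base [[ 0.77684331 -0.05673424  0.08      ]]
```

```bash
cat >> lib.py <<'E'
def pick_q(p,yaw,prefer=None):
    "orientation (of the two equal ones) with the last joint nearest its middle"
    best=None
    for k in(0,np.pi):
        q=kinematics.solve_ik(p,down(yaw+k))
        if q is not None and (best is None or abs(q[5])<abs(best[0][5])): best=(q,down(yaw+k))
    return best[1]
def F(): return np.round(get_obs()["wrist_force"],1)
E
python3 - <<'E'
from lib import *
t=cam("top")
pc=lambda c:np.array(c,float)/3.6+[150,160]
B=plane(t,pc([(657,188),(715,175),(738,255),(683,266)]),.025);print(B.round(3));c=B.mean(0)[:2]
d=(B[0]+B[1]-B[2]-B[3])[:2];d/=np.linalg.norm(d);print("base",c,"dir",d,"sizes",np.linalg.norm(B[0]-B[1]),np.linalg.norm(B[1]-B[2]))
knob=np.array([.4379,-.1504]);print("knob rel",(knob-c)@d,(knob-c)@[-d[1],d[0]])
print("bar ends",plane(t,[[161.3,193.5],[288,174]],.13))
hand.move_gripper(0.0)
yaw=np.arctan2(d[1],d[0])+np.pi/2
# lateral line through mean of knob and base
n=np.array([-d[1],d[0]]);lat=((knob-c)@n)*.6
P=lambda a,z:np.r_[c+d*a+n*lat,z]
k=(knob-c)@d
q=pick_q(P(k-.055,.2),yaw)
bot.reach(P(k-.055,.22),q);bot.servo_line(P(k-.055,.098),velocity=.2);print(F())
bot.servo_line(P(0,.098+.003),velocity=.1);print(F(),get_obs()["position"])
bot.servo_line(P(.011,.098),velocity=.05);print(F(),get_obs()["position"])
bot.servo_line(P(-.03,.1),velocity=.1);bot.servo_line(P(-.03,.24),velocity=.2)
t=cam("top","top1");s=cam("side","side1");print(get_obs()["time_s"])
for n,d in(("top",t),("side",s)):
  for c,A,_ in blobs(d,(0,180,130),(4,255,255)): print(n,c.round(1),A)
E
```

```text
[[ 0.496 -0.116  0.025]
 [ 0.502 -0.165  0.025]
 [ 0.434 -0.175  0.025]
 [ 0.429 -0.129  0.025]]
base [ 0.46505047 -0.14630866] dir [0.98427862 0.17662274] sizes 0.04916294279045026 0.06887212659938761
knob rel -0.027446247963773273 0.0007683673569159424
bar ends [[0.57551925 0.36425523 0.13      ]
 [0.59572122 0.00632656 0.13      ]]
[ 0.4 -0.   0.2]
[-0.2 -0.5  0. ] [ 0.46425551 -0.1457533   0.10079696]
[-0.1  0.   0.4] [ 0.47594371 -0.14390703  0.09787446]
6.4583
top [111.2 395.7] 4881.0
top [263.9  93.9] 435.5
top [215.  135.4] 54.0
side [163.5 226.4] 252.5
side [176.3 178.1] 183.5
side [332.5 181.5] 41.5
```

View pics/side1.png

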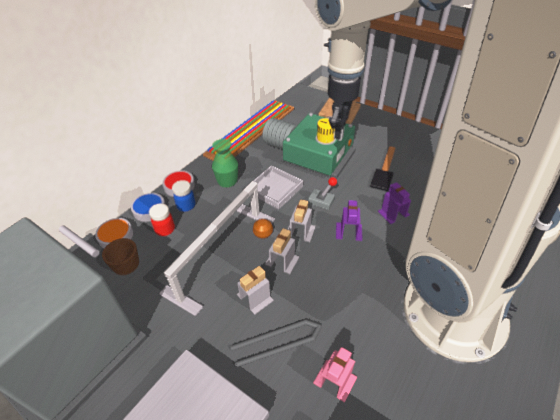

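View pics/top1.png

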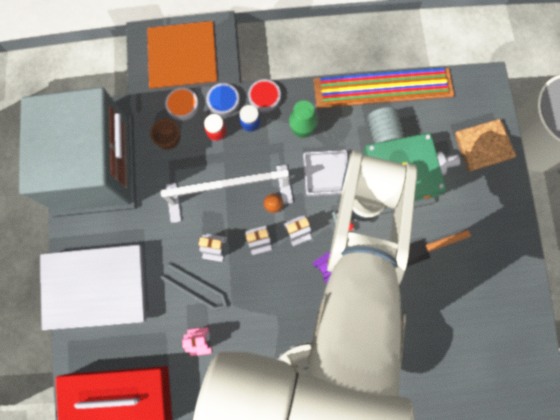

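```bash
python3 - <<'E'
from lib import *
s=cam("side","x1");o=get_obs();print(o["position"],o["gripper_width"],o["joint_pos"])
print("TCP px",proj(s,o["position"]),"tips",proj(s,o["position"]-[0,0,.017]))
print("knob px",proj(s,[.4379,-.1504,.0945]),"knob@start if other",proj(s,[.4655+.034,-.14,.094]))
c=cv2.resize(s["frame"][70:220,250:400],None,fx=4,fy=4,interpolation=cv2.INTER_CUBIC);cv2.imwrite("pics/x2.png",c[:,:,::-1])
E
```

```text
[ 0.4346968  -0.15087034  0.23864666] -0.00018685731382445738 [-3.37320853e-01  7.31731149e-02  1.94823006e+00 -2.17721056e-06
  1.12268708e+00  1.05588242e+00]
TCP px [[337.68894172 141.05280679]] tips [[337.12916736 146.23931129]]
knob px [[332.25238455 181.25655064]] knob@start if other [[312.38690628 175.56283513]]
```

View pics/x2.png

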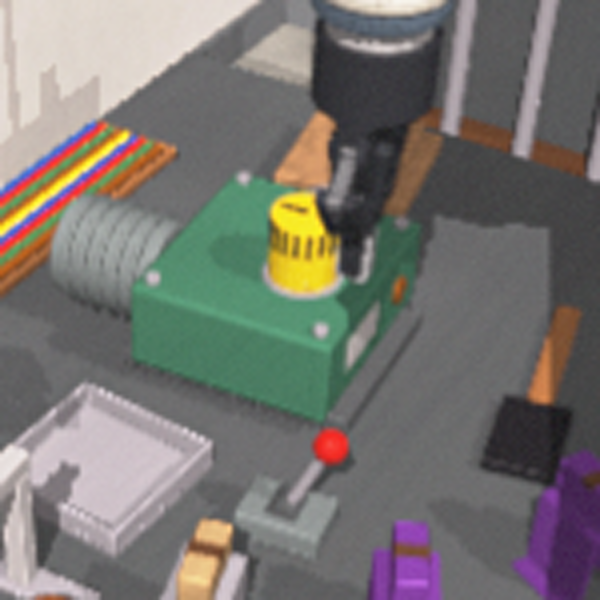

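The lever hasn't moved: the knob is still at (332,181), and the fingertips passed over it. The tip shows at pixel (339,139), where I expected (337,146). I'll push again lower, watching the force.

```bash
python3 - <<'E'
from lib import *
c=np.array([.46505,-.1463]);d=np.array([.98428,.17662]);n=np.array([-d[1],d[0]])
P=lambda a,z:np.r_[c+d*a,z]
bot.servo_line(P(-.085,.24),velocity=.2);bot.servo_line(P(-.085,.078),velocity=.2)
s=cam("side","x3");o=get_obs();print(o["position"],F(),proj(s,o["position"]),proj(s,o["position"]-[0,0,.017]))
for a in(-.05,-.03,-.02,-.01,-.005,0,.003,.006,.009):
    bot.servo_line(P(a,.08),velocity=.08);f=F();r=[b[0].round(1) for b in blobs(cam("side"),(0,180,130),(4,255,255),15,(280,150,360,210))];print(a,f,r)
    if abs(f@np.r_[d,0])>10: break
cam("side","x4")
I=[cv2.imread(f"pics/{n}.png")[70:230,250:400] for n in("x3","x4")]
cv2.imwrite("pics/x5.png",cv2.resize(np.hstack(I),None,fx=2.6,fy=2.6,interpolation=cv2.INTER_CUBIC))
E
```

```text
[ 0.38229893 -0.16159917  0.07877863] [0.9 0.1 1. ] [[350.41140552 190.3225374 ]] [[349.75707597 194.54966567]]
-0.05 [ 0.1  0.8 -1.1] [array([330.7, 180.4])]
-0.03 [1.3 1.2 1. ] [array([324.3, 177.5])]
-0.02 [ 1.1 -0.2  0.4] [array([321.1, 176.8])]
-0.01 [-0.2 -1.   0.4] [array([318. , 175.8])]
-0.005 [ 0.2 -0.6  0.7] [array([316.7, 175.9])]
0 [-0.  -0.6  0.5] [array([315.1, 175.6])]
0.003 [-0.1  0.2  0.5] [array([314.4, 175.4])]
0.006 [0.2 0.4 0.7] [array([313.3, 175.4])]
0.009 [ 0.3 -0.1  0.1] [array([312.5, 175.5])]
```

View pics/x5.png

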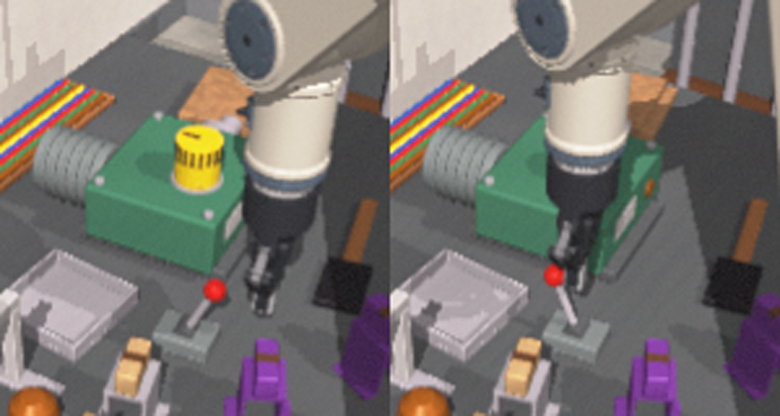

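The lever is now leaning the other way. I'll finish the push, then probe the table gently to find the true tip offset.

```bash
python3 - <<'E'
from lib import *
c=np.array([.46505,-.1463]);d=np.array([.98428,.17662])
P=lambda a,z:np.r_[c+d*a,z]
for a in(.011,.013,.015):
    bot.servo_line(P(a,.08),velocity=.05);f=F();s=cam("side");r=[b[0].round(1) for b in blobs(s,(0,180,130),(4,255,255),15,(280,150,360,210))];print(a,f,r)
    if abs(f@np.r_[d,0])>4: break
print("stop px",proj(s,np.r_[c+d*.0384,.0922]),".85 px",proj(s,np.r_[c+d*.0274,.097]))
bot.servo_line(P(-.085,.08),velocity=.15)
def probe(w):
    hand.move_gripper(w);z=.04
    bot.servo_line(P(-.085,z),velocity=.1);f0=F()[2]
    while z>0.003:
        z-=.002;bot.servo_line(P(-.085,z),velocity=.05);f=F()[2]-f0
        if f>4: break
    print("probe",w,z,f,get_obs()["position"][2]);bot.servo_line(P(-.085,.06),velocity=.2)
probe(0);probe(.024)
bot.servo_line(P(-.085,.25),velocity=.3);hand.move_gripper(.085);print(get_obs()["time_s"])
E
```

```text
0.011 [-0.6 -0.7 -0.1] [array([311.7, 175.4])]
0.013 [0.7 0.2 0.3] [array([311.3, 175.4])]
0.015 [-0.4  0.4 -0.1] [array([310.7, 175.5])]
stop px [[311.3164238  175.69590078]] .85 px [[314.84679006 175.45559254]]
probe 0 0.003999999999999979 6.0 0.004348129104149136
probe 0.024 0.00799999999999998 8.1 0.008538157243478707
25.1667
```

Lever is at its stop (past the 0.85 mark in pixels). The tips stand about 8 mm ahead of the TCP at 24 mm opening. Now the first saddle, the rightmost.

```bash
cat >> lib.py <<'E'
BAR=np.array([.587,.1853]);BY=np.array([-.060,.998]);BYAW=1.631
def pick(o,zg=.086):
    x,y,yl=o[:3];q=pick_q([x,y,.2],yl-np.pi/2)
    hand.move_gripper(.07);bot.reach([x,y,.19],q);bot.servo_line([x,y,zg],q,velocity=.12)
    hand.move_gripper(0.0,50);w=get_obs()["gripper_width"]
    bot.servo_line([x,y,.29],q,velocity=.25);print("grip",w,get_obs()["gripper_width"],F(),get_obs()["time_s"])
    return get_obs()["gripper_width"]
def place(s,zg=.086,dx=0,release=True):
    p=BAR+BY*s+dx*np.array([BY[1],-BY[0]]);q=pick_q([*p,.29],BYAW-np.pi/2)
    bot.servo_line([*p,.29],q,velocity=.25);f0=F()[2]
    bot.servo_line([*p,zg+.072],q,velocity=.18);print("low",F(),f0)
    z=zg+.072
    while z>zg+.060:
        z-=.003;bot.servo_line([*p,z],q,velocity=.05);f=F()[2]-f0
        if f>2: break
    print("set",z,"expect",zg+.064,F(),f)
    if release: hand.move_gripper(.07);bot.servo_line([*p,.26],q,velocity=.25);print(get_obs()["time_s"])
E
python3 - <<'E'
from lib import *
t=cam("top","t2");w=wood(t,(190,205,325,265))
for o in w:print(np.round(o,3))
if pick(w[0])>.015: place(-.1)
bot.reach([.45,-.22,.28],get_obs()["orientation"])
t=cam("top","t3");cam("side","s3");print(get_obs()["time_s"])
for o in wood(t,(150,155,325,290)):print(np.round(o,3))
a=cv2.resize(cv2.imread("pics/t3.png")[150:290,140:370],None,fx=1.73,fy=1.73);b=cv2.resize(cv2.imread("pics/s3.png")[130:320,130:370],None,fx=1.6,fy=1.6)
W=max(a.shape[1],b.shape[1]);pad=lambda i:cv2.copyMakeBorder(i,0,0,0,W-i.shape[1],0)
cv2.imwrite("pics/v3.png",np.vstack([pad(a),pad(b)]))
E
```

```text
[ 0.454 -0.006  1.87   0.066  0.025]
[0.509 0.062 1.471 0.048 0.02 ]
[0.437 0.11  1.736 0.063 0.024]
[0.429 0.242 1.309 0.063 0.025]
grip 0.021093852919378462 0.02110832464925971 [-0.1  0.7 -2.5] 29.2083
low [ 0.1 -0.7 -2.4] -2.8
set 0.14899999999999997 expect 0.15 [-3.6  0.2 11.3] 14.100000000000001
32.775
34.15
[0.523 0.06  3.042 0.049 0.048]
[0.609 0.085 1.628 0.062 0.028]
[0.437 0.11  1.736 0.063 0.024]
[0.429 0.242 1.309 0.063 0.025]
```

View pics/v3.png

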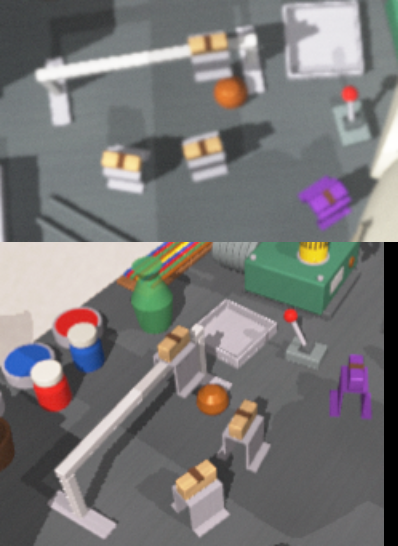

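Saddle 1 hangs on the bar, at about (209,44) in the upper crop. On to the next two, with a fresh look before each.

```bash
python3 - <<'E'
from lib import *
ok=True
for s in(0.0,.1):
    t=cam("top","t4");w=[o for o in wood(t,(150,210,325,290)) if o[3]>.055 and o[4]<.035 and o[0]<.5]
    for o in w:print(np.round(o,3))
    if pick(w[0])<.015: ok=False;break
    place(s);bot.reach([.45,-.22,.28],get_obs()["orientation"])
t=cam("top","t5");sd=cam("side","s5");print(get_obs()["time_s"])
for o in wood(t,(150,155,325,205),.164):
    r=np.array(o[:2])-BAR;print(np.round(o,3),"bar x,y",(r@[BY[1],-BY[0]]).round(4),(r@BY).round(3))
a=cv2.resize(cv2.imread("pics/t5.png")[100:290,140:460],None,fx=1.8,fy=1.8);b=cv2.resize(cv2.imread("pics/s5.png")[90:320,130:400],None,fx=1.3,fy=1.3)
W=max(a.shape[1],b.shape[1]);pad=lambda i:cv2.copyMakeBorder(i,0,0,0,W-i.shape[1],0)
cv2.imwrite("pics/v5.png",np.vstack([pad(a),pad(b)])[:600])
E
```

```text
[0.437 0.11  1.736 0.063 0.024]
[0.429 0.242 1.309 0.062 0.025]
grip 0.021059008323528406 0.020951843610614636 [-0.7 -0.2 -2.6] 38.2083
low [ 0.1 -0.3 -2.5] -2.9
set 0.14899999999999997 expect 0.15 [-2.2 -1.2  9.1] 12.0
41.7833
[0.429 0.242 1.348 0.063 0.026]
grip 0.02095477372644445 0.021241818021972912 [-0.8 -0.5 -2.9] 47.85
low [ 0.1 -0.1 -4. ] -3.9
set 0.14899999999999997 expect 0.15 [-2.6 -1.3  8.8] 12.700000000000001
51.3833
53.375
[0.52  0.059 1.471 0.046 0.025] bar x,y -0.0749 -0.122
[0.591 0.085 1.641 0.062 0.027] bar x,y -0.002 -0.101
[0.585 0.185 1.64  0.061 0.028] bar x,y -0.0016 -0.001
[0.58  0.284 1.605 0.061 0.028] bar x,y -0.0015 0.099
```

View pics/v5.png

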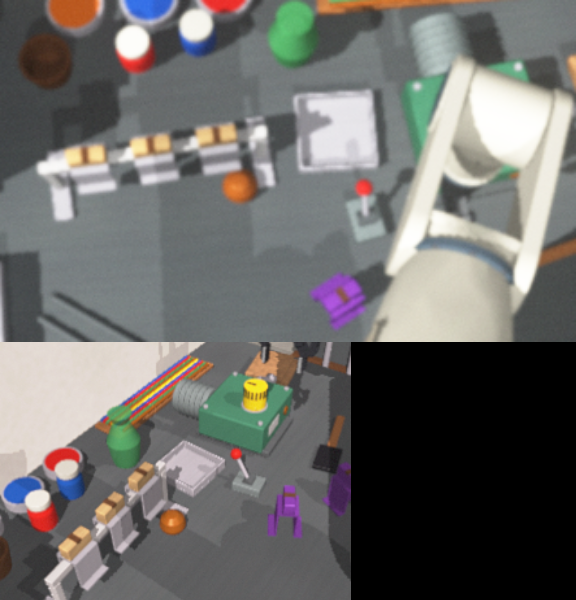

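All three hang within 2 mm of the bar's middle, and the lever and glass are undisturbed. Next I need the height and axis of the cap, from the gear unit's corner bolts and the cap's outlines.

```bash
python3 - <<'E'
from lib import *
t=cam("top");s=cam("side");t["frame"]=np.load("t0.npy")
s["frame"]=cv2.imread("pics/side0.png")[:,:,::-1].copy()
tb=[b[0] for b in blobs(t,(0,0,120),(179,75,255),2,(366,128,444,206))]
sb=[b[0] for b in blobs(s,(0,0,120),(179,75,255),2,(284,110,356,160))]
print(np.round(tb,1).tolist(),np.round(sb,1).tolist())
for a in tb:
    for b in sb:
        P,g=tri(t,a,s,b)
        if g<.006 and .03<P[2]<.2: print(a.round(1),b.round(1),P.round(4),g.round(4))
lo,hi=(22,120,90),(34,255,255)
ct=blobs(t,lo,hi,200,(380,150,430,200))[0][2].reshape(-1,2);cs=blobs(s,lo,hi,200,(300,105,350,160))[0][2].reshape(-1,2)
print("top bbox",ct.min(0),ct.max(0),"side bbox",cs.min(0),cs.max(0))
# fit: model-free: for assumed cap top height, circle from far-side edge in top view
for z in(.13,.14,.15,.16):
    P=plane(t,ct,z)[:,:2].astype(np.float32);(c,r)=cv2.minEnclosingCircle(P);print(z,c,r,cv2.minAreaRect(P)[:2])
I=[cv2.resize(f["frame"][y:y+75,x:x+95],None,fx=4,fy=4,interpolation=cv2.INTER_CUBIC) for f,x,y in((t,358,130),(s,275,95))]
cv2.imwrite("pics/v6.png",np.hstack(I)[:,:,::-1])
E
```

```text
[[382.0, 134.1], [440.7, 160.9], [397.8, 182.3], [401.2, 201.1], [371.4, 147.4], [441.0, 185.5], [427.1, 136.7], [383.8, 197.0]] [[286.8, 132.4], [336.9, 117.4], [340.4, 152.7], [324.8, 141.3], [329.7, 152.1], [349.9, 125.4], [310.1, 114.5]]
[397.8 182.3] [324.8 141.3] [ 0.5512 -0.3044  0.0977] 0.0038
[401.2 201.1] [340.4 152.7] [ 0.4991 -0.314   0.0684] 0.0018
[441.  185.5] [349.9 125.4] [ 0.5272 -0.4282  0.1   ] 0.0006
[427.1 136.7] [310.1 114.5] [ 0.6771 -0.4115  0.0994] 0.0011
[383.8 197. ] [329.7 152.1] [ 0.5093 -0.2579  0.1021] 0.0009
top bbox [393 162] [417 186] side bbox [317 118] [335 142]
0.13 (0.5622707605361938, -0.32089537382125854) 0.03905067965388298 ((0.5650620460510254, -0.3192908763885498), (0.06234751641750336, 0.07616877555847168))
0.14 (0.5597082376480103, -0.31836581230163574) 0.038785986602306366 ((0.562480628490448, -0.3167722523212433), (0.061923619359731674, 0.07565097510814667))
0.15 (0.5571455955505371, -0.31583642959594727) 0.03852123022079468 ((0.5598992109298706, -0.3142538070678711), (0.061499763280153275, 0.07513310760259628))
0.16 (0.554583728313446, -0.3133070468902588) 0.038255997002124786 ((0.5573177933692932, -0.31173521280288696), (0.06107593700289726, 0.07461527734994888))
```

View pics/v6.png

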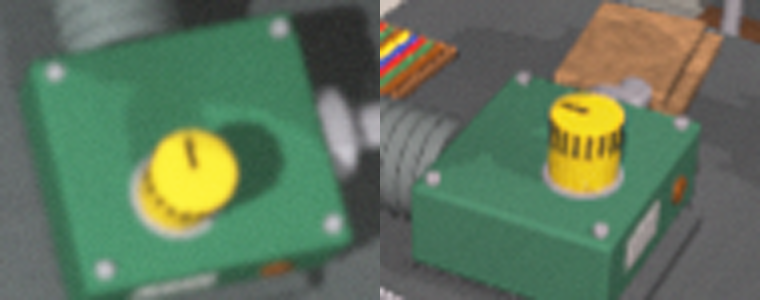

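The gear unit's top is at z≈0.099 (three bolts agree), so the cap's top is at 0.159. In the crop, the cap's top-face centre is at (406.5,172.5) in the top view and (327,123.2) in the side view.

```bash
python3 - <<'E'
from lib import *
t=cam("top");s=cam("side")
print(tri(t,[406.5,172.5],s,[327,123.2]),plane(t,[[406.5,172.5]],.159),plane(s,[[327,123.2]],.159))
C=plane(t,[[406.5,172.5]],.159)[0][:2]*.5+plane(s,[[327,123.2]],.159)[0][:2]*.5
print(C)
q=get_obs()["joint_pos"]
for y in(0,.3,.6):print(y,np.round(kinematics.solve_ik([*C,.2],down(y)),3))
def J(z,q6):
    j=np.array(kinematics.solve_ik([*C,z],down(0)));j[5]=q6;return j
hand.move_gripper(.085,30)
bot.reach([*C,.25],get_obs()["orientation"])
bot.goto_joints(J(.25,2.8));o=get_obs();print(o["position"],o["time_s"],R.from_quat(o["orientation"]).as_matrix()[:,1:].round(3).tolist())
bot.servo_line([*C,.152],velocity=.12);print(F())
hand.move_gripper(0.0,30);print(F(),get_obs()["gripper_width"],get_obs()["ft_torque"].round(2),get_obs()["position"])
cam("side","s7")
np.save("C.npy",C)
a=cv2.imread("pics/s7.png")[70:180,250:390];cv2.imwrite("pics/v7.png",cv2.resize(a,None,fx=4,fy=4,interpolation=cv2.INTER_CUBIC))
E
```

```text
(array([ 0.55976744, -0.31961983,  0.15643284]), np.float64(0.0018907339315592231)) [[ 0.56000232 -0.31864374  0.159     ]] [[ 0.55699191 -0.31631001  0.159     ]]
[ 0.55849712 -0.31747687]
0 [-0.519  0.398  1.613 -0.     1.13  -0.519]
0.3 [-0.519  0.398  1.613  0.     1.13  -0.819]
0.6 [-0.519  0.398  1.613 -0.     1.13  -1.119]
[ 0.5584467  -0.31741651  0.25007494] 57.3667 [[0.0, -0.984], [-0.0, 0.176], [-1.0, -0.0]]
[-0.3 -0.  -0.3]
[-0.3  0.6 -0.8] 0.0004551285069807403 [0.01 0.02 0.02] [ 0.55847097 -0.31746363  0.15196447]
```

View pics/v7.png

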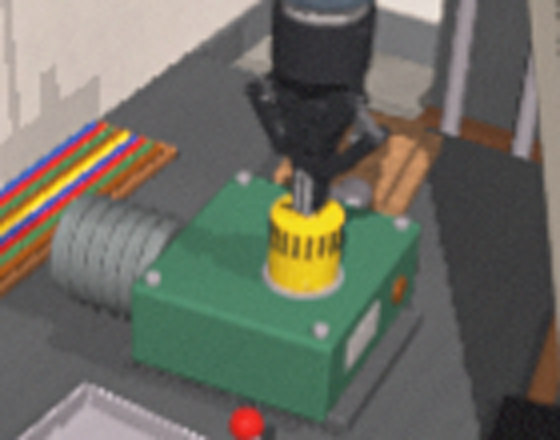

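The fingers closed to zero just above the cap, so I was too high. I'll reopen, go 17 mm lower and grip again, watching width and force.

```bash
python3 - <<'E'
from lib import *
C=np.load("C.npy")
hand.move_gripper(.085,30);print(F(),get_obs()["gripper_width"])
bot.servo_line([*C,.134],velocity=.06);print(F())
hand.move_gripper(0.0,30);o=get_obs();print(F(),o["gripper_width"],o["ft_torque"].round(2),o["position"],o["time_s"])
cam("side","s8")
a=cv2.imread("pics/s8.png")[70:180,250:390];cv2.imwrite("pics/v8.png",cv2.resize(a,None,fx=3,fy=3,interpolation=cv2.INTER_CUBIC))
E
```

```text
[ 0.8  0.6 -0.2] 0.08472749105702847
[ 0.   0.3 -0.2]
[ 4.1 -0.2  3.8] 0.05711639056682533 [-0.13 -0.4  -0.03] [ 0.5594487  -0.31791233  0.13481056] 60.7583
```

View pics/v8.png

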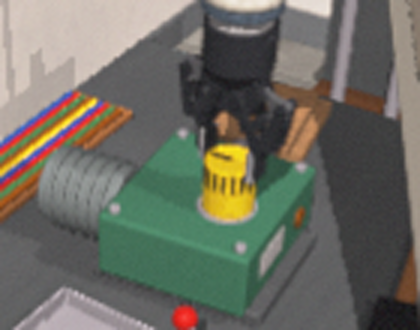

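Gripped at 57 mm. Now the first turn along the helix, checking forces.

```bash
cat >> lib.py <<'E'
def J(C,z,q6):
    j=np.array(kinematics.solve_ik([*C,z],down(0)));j[5]=q6;return j
def turn(C,z0,a,b,n=8):
    "turn q6 from a to b rising 11 mm a turn; returns end height"
    for q in np.linspace(a,b,n+1)[1:]:
        z=z0+(a-q)/(2*np.pi)*.011;bot.goto_joints(J(C,z,q));o=get_obs()
        print(round(q,2),round(z,4),F(),o["ft_torque"].round(2),round(o["gripper_width"],4))
        if np.abs(F()).max()>35: print("STOP force");break
    return z,q
E
python3 - <<'E'
from lib import *
C=np.array([.5600,-.3183]);np.save("C.npy",C)
bot.servo_line([*C,.1348],velocity=.03);hand.move_gripper(0,50);print(F())
print(turn(C,.1348,2.8,-2.8),get_obs()["time_s"])
E
```

```text
[-0.5  0.3  5.3]
2.1 0.136 [ 0.8  0.4 -1.2] [ 0.04 -0.05 -0.03] 0.0557
1.4 0.1373 [-0.1 -0.5 -2.5] [ 0.03  0.05 -0.02] 0.0558
0.7 0.1385 [-0.8 -0.6 -2.7] [-0.18  0.15  0.02] 0.0558
0.0 0.1397 [-0.3 -2.4 -2.4] [-0.42 -0.03  0.  ] 0.0556
-0.7 0.1409 [ 1.8 -1.3 -1. ] [-0.15 -0.29  0.01] 0.0558
-1.4 0.1422 [-0.3  0.3 -1.5] [ 0.08 -0.14 -0.06] 0.0559
-2.1 0.1434 [ 0.9 -1.6 -2.9] [-0.45  0.02  0.03] 0.0556
-2.8 0.1446 [ 0.4 -1.9 -1.5] [-0.22 -0.13 -0.04] 0.0556
(np.float64(0.14460394449446076), np.float64(-2.8)) 66.9417
```

```bash
python3 - <<'E'
from lib import *
C=np.load("C.npy");z=.1446
hand.move_gripper(.085,50);print(F())
bot.goto_joints(J(C,z,0));bot.goto_joints(J(C,z,2.8));s=cam("side");b=blobs(s,(22,120,90),(34,255,255),100,(300,95,350,160))
print("cap rows now",[(x[2].reshape(-1,2).min(0),x[2].reshape(-1,2).max(0)) for x in b],"was 118-142; F",F())
hand.move_gripper(0,50);print(F(),get_obs()["gripper_width"])
z,q=turn(C,z,2.8,-2.8)
for dz in(.002,.004,.007,.010):
    bot.servo_line([*C,z+dz],velocity=.03);print("lift",dz,F(),get_obs()["gripper_width"])
    if F()[2]<-12: break
print(get_obs()["time_s"],get_obs()["position"]);cam("side","s9")
E
```

```text
[-0.5  0.3  1.1]
cap rows now [(array([317, 116], dtype=int32), array([335, 140], dtype=int32))] was 118-142; F [0.2 0.6 0.4]
[-0.8  0.5  3.8] 0.05510849829771441
2.1 0.1458 [0.4 0.5 5.2] [-0.04 -0.3  -0.01] 0.0556
1.4 0.1471 [0.5 0.7 6.3] [ 0.16 -0.19  0.09] 0.056
0.7 0.1483 [-0.4 -0.8  6.5] [-0.02 -0.04  0.08] 0.0559
0.0 0.1495 [-1.  -1.1  5.4] [-0.15  0.02  0.12] 0.0554
-0.7 0.1507 [ 0.4 -1.1  5.3] [-0.32 -0.05  0.05] 0.0554
-1.4 0.152 [0.8 0.  5.9] [-0.23 -0.1   0.16] 0.0555
-2.1 0.1532 [-0.7 -0.5  5.6] [-0.22  0.02  0.1 ] 0.0558
-2.8 0.1544 [ 0.6 -1.9  5.3] [-0.35 -0.03  0.03] 0.0554
lift 0.002 [ 0.3 -0.4 -1.4] 0.05550580262033293
lift 0.004 [ 0.3  0.1 -1.4] 0.05549311562295625
lift 0.007 [ 0.1  0.2 -2.6] 0.055455999598987595
lift 0.01 [ 0.9  1.2 -1. ] 0.055325601014763734
79.2 [ 0.56013847 -0.31834289  0.1647122 ]
```

It came free: the lift force is only the cap's weight. Now I'll lift it clear, carry it over and set it down in the tray, feeling for the floor.

```bash
python3 - <<'E'
from lib import *
C=np.load("C.npy")
bot.servo_line([*C,.27],velocity=.1);bot.dwell(.2);print(F(),get_obs()["gripper_width"])
T=np.array([.6189,-.1111])
q=pick_q([*T,.2],0.0)
bot.goto_joints(J(C,.27,-1.4))
bot.servo_line([*T,.27],q,velocity=.12);f0=F()[2];print(F(),get_obs()["time_s"])
s=cam("side","s10");b=blobs(s,(22,120,90),(34,255,255),100,(200,60,340,220));print([(x[0].round(1),x[2].reshape(-1,2).min(0),x[2].reshape(-1,2).max(0)) for x in b[:2]],proj(s,[*T,.27]))
bot.servo_line([*T,.07],velocity=.12);bot.servo_line([*T,.048],velocity=.06);z=.048;print(F()-f0)
while z>.026:
    z-=.002;bot.servo_line([*T,z],velocity=.03);f=F()[2]-f0
    if f>4: break
print("set",z,f,F(),get_obs()["time_s"])
if f>4:
    hand.move_gripper(.072);bot.dwell(.3);bot.servo_line([*T,.1],velocity=.05);bot.servo_line([*T,.27],velocity=.2)
    bot.reach([.45,-.3,.3],get_obs()["orientation"]);hand.move_gripper(.072)
    t=cam("top","t11");s=cam("side","s11");print(get_obs()["time_s"])
    for o in wood(t,(150,155,325,205),.164): 
        r=np.array(o[:2])-BAR;print(np.round(o,3),"bar x,y",(r@[BY[1],-BY[0]]).round(4),(r@BY).round(3))
    a=cv2.resize(cv2.imread("pics/t11.png")[100:290,140:400],None,fx=2,fy=2);b=cv2.resize(cv2.imread("pics/s11.png")[90:320,130:400],None,fx=.95,fy=.95)
    W=max(a.shape[1],b.shape[1]);pad=lambda i:cv2.copyMakeBorder(i,0,0,0,W-i.shape[1],0)
    cv2.imwrite("pics/v11.png",np.vstack([pad(a),pad(b)])[:600])
E
```

```text
[-1.1 -0.4 -1.4] 0.05548126447898177
[ 0.1  0.3 -1.7] 83.8667
[(array([269. , 120.6]), array([230, 103], dtype=int32), array([282, 142], dtype=int32))] [[272.33037668 116.54685906]]
[ 1.1  2.3 -0.1]
set 0.03799999999999999 10.2 [-2.  -0.6  8.5] 87.5
91.8167
[0.52  0.06  1.471 0.043 0.025] bar x,y -0.0747 -0.121
[0.591 0.085 1.618 0.062 0.027] bar x,y -0.002 -0.101
[0.586 0.185 1.616 0.061 0.029] bar x,y -0.001 -0.0
[0.579 0.285 1.605 0.061 0.028] bar x,y -0.0016 0.1
```

```bash
ls pics/v11.png
```

```text
pics/v11.png
```

View pics/v11.png

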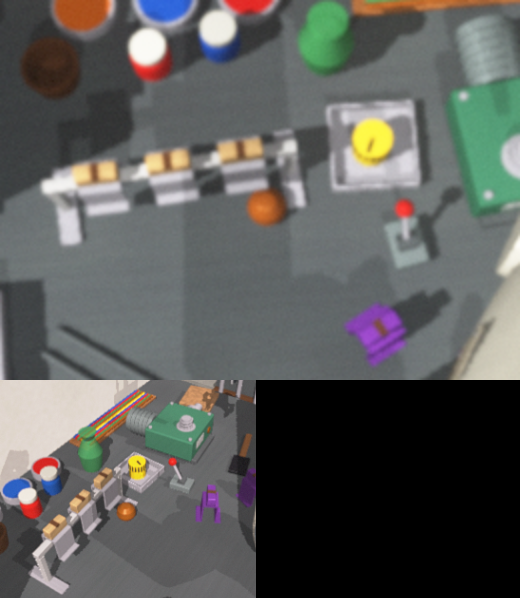

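Everything is in place. One last check: the patch of table that has been under the arm, in case a fourth saddle is there.

```bash
python3 - <<'E'
from lib import *
j=get_obs()["joint_pos"].copy();k=j.copy();k[0]=.35;bot.goto_joints(k)
t=cam("top","t12");s=cam("side");print(get_obs()["time_s"])
for o in wood(t,(225,205,560,415)):print(np.round(o,3))
cv2.imwrite("pics/v12.png",t["frame"][:,:,::-1]);bot.goto_joints(j)
E
```

```text
93.7
[ 0.368 -0.424  1.806  0.133  0.024]
```

View pics/v12.png

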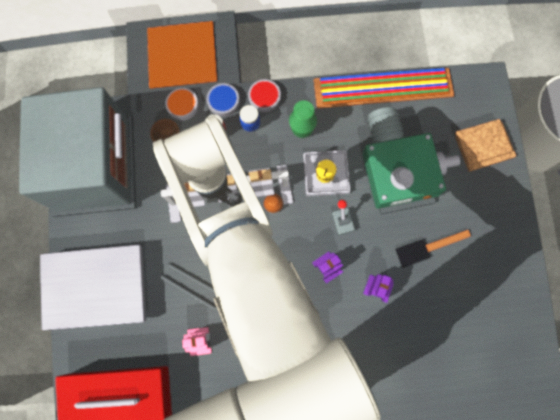

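There is no fourth saddle: only the purple look-alikes at (328,265) and (380,287) and the paddle handle. I'll check the end state once more and hand in.

```bash
python3 - <<'E'
from lib import *
t=cam("top");s=cam("side")
for o in wood(t,(150,155,325,205),.164):
    r=np.array(o[:2])-BAR;print(np.round(o,3),"bar x,y",(r@[BY[1],-BY[0]]).round(4),(r@BY).round(3))
print("knob",[b[0] for b in blobs(s,(0,180,130),(4,255,255),15,(280,150,360,210))])
print("cap",[plane(t,[b[0]],.055) for b in blobs(t,(22,150,130),(32,255,255),100,(300,145,356,200))],get_obs()["time_s"],F())
print(hand_in())
E
```

```text
[0.52  0.062 1.471 0.041 0.025] bar x,y -0.0744 -0.12
[0.591 0.084 1.628 0.06  0.028] bar x,y -0.002 -0.102
[0.586 0.185 1.616 0.061 0.029] bar x,y -0.001 -0.0
[0.579 0.285 1.614 0.06  0.028] bar x,y -0.0016 0.1
knob [array([311.34599156, 175.48945148])]
cap [array([[ 0.61581058, -0.10708443,  0.055     ]])] 95.5833 [1.3 0.4 0.2]
the job is handed in; nothing more can be done
None
```

The job is done and handed in at about 96 s of the 208 s allowed; `hand_in()` gave no verdict.

- **Lever:** swung over to its stop. In the side view the knob sits at (311.3, 175.5), against a predicted (311.3, 175.7) at the stop.
- **Saddles:** there were three, and all hang on the bar. They measure within 2 mm sideways of its middle, at about -100, 0 and +100 mm along it, and within about 0.02 rad of its direction. I saw no knock. A look at the table that had been under the arm showed no fourth saddle, only the purple look-alikes.
- **Cap:** unscrewed about 1.8 turns in two grasps and lifted off freely. It stands upright in the tray, about 5 mm from its middle.
- **Glass and arm:** the vase and paperweight are standing where they were. The robot was clear of everything at the end.

**What went wrong on the way:**
- **Two misses:** the first lever push and the first cap grasp both went too high and touched nothing; I repeated them lower.
- **Fingertip offset:** it disagreed with the stated 17 mm. Touching the table gave about 4 mm ahead of the TCP with the gripper shut and 8 mm at 24 mm opening.
- **Extra blob:** the wood colour mask also picked up the amber paperweight at about (0.52, 0.06), which I ignored.

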